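Refit a robot vacuum's drive wheel on its pin-driven shaft

ROBOT

A 6-joint arm with a two-finger parallel gripper is mounted at the origin on the work surface. World frame = base frame: x ahead of the robot, y to its left, z up, the work surface at z = 0. Lengths are in m, angles in degrees, forces in N, time in s.
With the tool pointing down it reaches from about 0.25 to 0.725 m from the base axis. Payload 9.7 kg.
Tool frame: the origin (TCP) lies between the finger pads; the fingertips stand 19 mm ahead of it and the grasp point (between the pads) is the TCP; z points along the fingers, y is the line along which they close (so a half turn about z gives the same grasp; the last joint's range is limited). The gripper opens to 85 mm and grips with 20 to 120 N. Pads are 22 mm wide; open, the fingers measure 114 mm over their backs; the gripper's body (76 mm by 85 mm) begins 54 mm behind the grasp point. The pads swing forward as they close: fully open they stand 13 mm farther back than shut.
Start: joints at [-69.156, 4.979, 10.078, 95.1, 0, 90], TCP at [0.196, -0.514, 0.25] pointing down, gripper open.
Joint ranges: [-179.16, 179.16], [-48.56, 103.87], [-65.8, 70.77], [-126.05, 130.52], [-82.76, 87.17], [-180, 180]. Speed limits (degrees/s): [127.2, 127.2, 147.25, 180, 180, 180].

INTERFACE

Orientations are given as [roll, pitch, yaw] about the fixed x, y, z axes, in that order (R = Rz(yaw) Ry(pitch) Rx(roll)).
In Python, from workcell import telemetry, camera, calibration, workorder gives the robot as it stands.
- The arm moves only by the tool play_rows, never from a script. Its argument "increments" is a list of rows, each a list of 3 entries, a list of its own where there are three numbers: the shift along the tool's x, y, z in mm, then the turn, a rotation vector about the tool's x, y, z in degrees, then the closure, from 0 (fully open) to 1 (shut). In form: [[[x, y, z], [ax, ay, az], jaw], ...]. A call has 1 to 20 rows; each row is the pose to reach, as a shift and turn from the pose commanded when the call began, along the tool's axes at that moment; what a row does not reach only later rows make up. A row lasts 1/10 s, in which the tool goes at most 50 mm and 8.59 degrees, less where a joint would pass 70% of its speed; a pose out of reach is approached as far as the arm can. A call with a gripper value outside its range is refused whole. The fingers move at their own pace and stop on an object; "grip_force" is the grip in N (left out, the last holds). Time passes only in rows, so rows that repeat a pose let the fingers close. It gives the time, the measured TCP pose, the force, the opening and the grip force at its end, in the units of the state.
- telemetry.get_obs(): the state, without advancing time (a new reading comes with each control period).
- camera(name): name is "scene" or "top" or "wrist"; returns (picture, depth): 480x640x3 uint8, red, green, blue; 480x640 float32, m along the optical axis (not along the pixel's ray), 0 where there is no reading.
- calibration(name): a dict with "vertical_fov" (degrees; the focal length in pixels is half the picture's height over the tangent of half this angle, whatever the lens; pixels are square), "cx", "cy" (the principal point, pixels), "rvec" (rotation vector, rad) and "tvec" (3), from world to camera coordinates, as OpenCV has them; the wrist camera has in their place "hand_eye" (4x4, takes a point from camera to tool coordinates, whose origin is the TCP and whose axes are the flange's). Camera axes: x right, y down, z forward; pixel columns grow to the right and rows downward; lengths in m; the calibration is good to about 2 mm. The wrist camera is an equidistant fisheye: a pixel r from the principal point sees the ray r / f radians off the axis. A picture is of the moment at which its call begins: read the wrist's pose just before it. calibration takes no time and is no camera call.
- workorder.job_done(): hands the job in; it is judged then, once.
The state is a dict: "time": time; "q": joint angles; "qd": joint speeds; "joint_efforts": joint torques, N m; "ee_pos": TCP position; "tcp_rot": TCP orientation; "wrist_force": force on the tool from outside, world axes, zero at the start; "torque": the same for the moment, N m; "opening": finger opening in m; "grasp_force": force on a finger pad.
Only numpy, scipy, OpenCV 4.12 (cv2) and the standard library are available. Lean on these libraries where they do the work, as an engineer would, in place of code of your own. Each camera call takes 0.05 s, during which the arm holds its last target. There are 200 camera calls.

TASK

Fit the loose ribbed drive wheel back on the robot-vacuum wheel module that is clamped in the vice: put it over the output shaft and, pressing only lightly, turn it until its slots drop over the cross pin and it sits fully home on the bearing collar. Then turn the seated wheel a quarter turn, either way, to feel that the gears go round with it, and let go. Do not lean on the gearbox or force the wheel down, and leave the other things on the bench where they are.

Things in the scene. Friction and masses are not known exactly. Their poses are not given: they have to be found in the camera images.
- wheel_mid (a point): Centre, half-way up, of the loose drive wheel: black ribbed rubber tyre, 64 mm in diameter, 28 mm wide, on a grey plastic hub with five spokes; 60 to 130 g. It lies flat on the bench, outer face up (z axis up), this point 14 mm above the bench. Grip it across the tyre from above, fingertips 2 mm or more above the tyre's underside, so that they clear the gearbox later.
- hub_under (a point): On the wheel's axis at the underside of its hub, 1 mm above the tyre's underside (13 mm below wheel_mid). Here two straight slots cross at right angles (5.2 mm wide, 9 mm deep) between four blocks; their angle is not marked on top. Above the slots, from 9 to 22 mm above this point, a plain bore 10 mm in diameter runs out through the top of the hub.
- seat (a point): On the output shaft's axis, on top of the grey gearbox's bearing collar (33 mm across) that the hub must rest on; fixed, z up, 85 mm above the bench. The gearbox face is 5 mm lower; within 75 mm of the axis only the shaft stands higher than this. Fully home, wheel_mid is 13 mm above this point; riding on the pin it is 21 mm above it.
- shaft_tip (a point): Tip of the 8 mm steel output shaft, 24 mm above seat; the last 3.5 mm are a cone down to 3.6 mm. The shaft carries a cross pin, 4 mm in diameter, 28 mm long, centre line 6 mm above seat, stopped at ANY angle (not measured): turn the wheel until it drops 8 mm over it, at the latest after 90 degrees. The slots have about 3 degrees of play either way.
- drive (a joint): Turn of the output shaft and pin as its encoder counts it, rad: 0 at the start whatever the pin's angle, growing counter-clockwise seen from above. It turns without end, with a gear drag of about 0.15 N m (5 N at the tyre), and stays where it is left. Pressed hard (over about 12 N), or bound half-way down on the pin, the wheel carries the shaft round: ease it back a few degrees and it drops.
- module: The wheel module clamped in a blue bench vice, fixed; origin on the bench right under the shaft's axis, z up, turned up to 0.45 rad either way. In its own frame the vice reaches 145 mm to -x (tommy bar), 85 mm to +x and 25 mm to -y, the gearbox 110 mm to +y; the jaws are 66 mm and the gearbox 80 mm high.
- castor_mid (a point): Bystander: centre of the small smooth white castor wheel, 38 mm in diameter, 18 mm high, lying flat on the bench. Leave it alone.
- case_mid (a point): Bystander: centre of the clear parts case, 104 x 154 x 48 mm. Leave it alone.
- grease_pot_mid (a point): Bystander: centre of the white pot, 48 mm in diameter, 45 mm high. Leave it alone.
- clip_dish_mid (a point): Bystander: centre of the steel dish of clips, 84 mm in diameter, 16 mm high. Leave it alone.
- screwdriver_grip (a point): Bystander: the middle of the black handle of a screwdriver lying on the bench. Leave it alone.
- battery_mid (a point): Bystander: centre of the dark flat battery pack, 70 x 150 x 20 mm. Leave it alone.
- roller_mid (a point): Bystander: centre of the black finned brush roller, 200 mm long, 36 mm high. Leave it alone.
There are look-alikes about, which are no part of the job. Leave any pink look-alike of the part that bears wheel_mid alone.

How it is judged:
By the outcome, as a careful person would: the job done as asked, in the order asked, and still so for the second after the job is handed in, with the robot touching nothing.
It also fails if it takes over 72 s, if anything falls off the work surface, if the arm or the gripper's body presses on something with over 40 N, if the wrist force passes 120 N, or if a joint passes its speed limit or range.

## Working session

There is one attempt and no reset: what is moved stays moved. The work goes in short steps, Python scripts to look and compute and a tool call to move; the robot and the scene stay as the last step left them, time stands still between calls to the robot, and variables do not carry over. Pictures are saved under pics/ and viewed, at most 10 in all, crops included, and the job is handed in when it is done.

Besides the shell and the picture viewer there is one more tool, called after ">>>" as name(argument=value, ...) on one line, values as JSON. play_rows: Moves the arm, as the interface text tells. Its arguments: {"type":"object","properties":{"increments":{"type":"array"},"grip_force":{"type":"number"}},"required":["increments"]}

```bash
mkdir -p pics; ls; cat > h.py <<'E'
import numpy as np, cv2
from workcell import telemetry, camera, calibration, workorder
def K(c):
    f=240/np.tan(np.radians(c['vertical_fov'])/2); return f,c['cx'],c['cy']
def ray(name,u,v):
    c=calibration(name); f,cx,cy=K(c); R,_=cv2.Rodrigues(np.array(c['rvec'],float)); t=np.array(c['tvec'],float).ravel()
    return -R.T@t, R.T@np.array([(u-cx)/f,(v-cy)/f,1.])
def onz(name,u,v,z):
    o,d=ray(name,u,v); return o+d*(z-o[2])/d[2]
E
python3 - <<'E'
from h import *
o=telemetry.get_obs(); print(o)
for n in ['scene','top','wrist']:
    print(n,calibration(n))
    if n!='wrist':
        p,d=camera(n); cv2.imwrite(f'pics/{n}0.png',p[:,:,::-1]); np.save(f'{n}0.npy',d)
E
```

```text
pics
{'time': 0.0, 'q': array([-6.91560230e+01,  5.00991270e+00,  1.00338512e+01,  9.50985615e+01,
        1.67565064e-03,  9.00015457e+01]), 'qd': array([ 0.07190567, -0.12527042, -0.04917777,  0.04290381, -0.03183058,
        0.04549959]), 'joint_efforts': array([ 7.39480365e-04, -5.20386350e+01,  4.64807189e+01,  1.62585871e-02,
        1.77714778e-04, -1.08005474e-05]), 'ee_pos': array([ 0.19563869, -0.51381221,  0.24958904]), 'tcp_rot': array([-1.79925377e+02, -1.67363608e-03,  2.08424291e+01]), 'wrist_force': array([ 0.49191064, -0.16918106, -0.12964894]), 'torque': array([-0.03875209,  0.01624466,  0.03133806]), 'grasp_force': 0.0, 'opening': 0.08556607128639825}
scene {'vertical_fov': 47.37764398821284, 'cx': 308.0480876833607, 'cy': 238.1248466340933, 'rvec': array([ 1.24521889,  2.0182996 , -1.16186662]), 'tvec': array([ 0.28497453, -0.1735321 ,  1.74749912])}
top {'vertical_fov': 56.556379655548355, 'cx': 317.82792692555876, 'cy': 241.2843771699782, 'rvec': array([ 2.11353125, -2.15912175,  0.23566143]), 'tvec': array([-0.01543115,  0.59037153,  0.97465602])}
wrist {'vertical_fov': 65.70646984690485, 'cx': 326.45297104975344, 'cy': 234.85928773028365, 'hand_eye': array([[ 1.29234070e-04, -9.51556837e-01, -3.07472874e-01,
         7.87995442e-02],
       [ 9.99999733e-01,  3.44214407e-04, -6.44952950e-04,
         7.24466835e-04],
       [ 7.19545982e-04, -3.07472709e-01,  9.51556628e-01,
        -1.24336469e-01],
       [ 0.00000000e+00,  0.00000000e+00,  0.00000000e+00,
         1.00000000e+00]])}
```

View pics/top0.png

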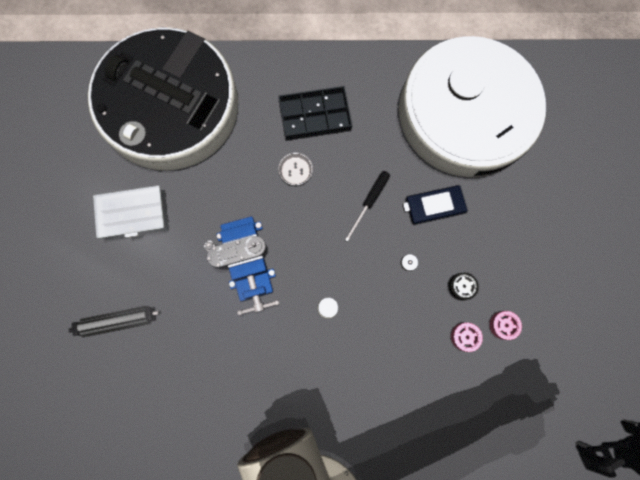

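View pics/scene0.png

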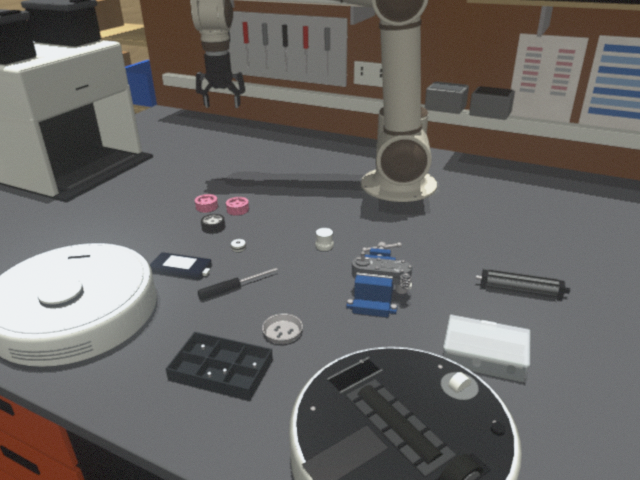

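Candidates for the wheel in the top view: the black-tyred grey-hub wheel (463,286), pink look-alikes (467,336) and (507,325), the white castor (410,262), and the wheel in the upturned vacuum (130,132). I choose (463,286); the shaft is near (254,246).

```bash
python3 - <<'E'
from h import *
d=np.load('top0.npy'); im=cv2.imread('pics/top0.png')
def cloud(name,d):
    c=calibration(name); f,cx,cy=K(c); R,_=cv2.Rodrigues(np.array(c['rvec'],float)); t=np.array(c['tvec'],float).ravel()
    v,u=np.mgrid[0:480,0:640]; P=np.stack([(u-cx)/f*d,(v-cy)/f*d,d],-1)
    return (P-t)@R
P=cloud('top',d)
# wheel via depth
roi=np.zeros((480,640),bool); roi[262:312,440:490]=1
m=roi&(P[...,2]>.015)&(d>0); q=P[m]; print('wheel',m.sum(),q.mean(0),q.min(0),q.max(0), cv2.minEnclosingCircle(q[:,:2].astype(np.float32)))
roi[:]=0; roi[215:300,200:285]=1
for a,b in((.09,.13),(.083,.09),(.074,.083),(.06,.07)):
    m=roi&(P[...,2]>a)&(P[...,2]<b); q=P[m]; 
    if len(q): print(a,len(q),q.mean(0),q.min(0),q.max(0))
print(onz('top',463,286,.028), onz('top',254,246,.1))
a=cv2.resize(im[200:320,195:290],None,fx=5,fy=5,interpolation=2)[:600]
b=cv2.resize(im[266:306,443:483],None,fx=7,fy=7,interpolation=2)
o=np.zeros((600,760,3),np.uint8); o[:,:475]=a; o[:280,480:760]=b; cv2.imwrite('pics/crop.png',o)
E
```

```text
wheel 569 [ 0.48224262 -0.36944606  0.02623844] [ 0.44972584 -0.40406511  0.01502949] [ 0.51473783 -0.33754612  0.03425677] ((0.4817291498184204, -0.3707275688648224), 0.03355874493718147)
0.09 35 [0.57717332 0.11658713 0.09888797] [0.56849297 0.10395735 0.09002129] [0.58462925 0.12797525 0.11119318]
0.083 336 [0.56772223 0.15074305 0.0849088 ] [0.53311055 0.09351344 0.08300265] [0.59946551 0.22003718 0.08982911]
0.074 857 [0.56562016 0.16501266 0.08047178] [0.53202053 0.09357399 0.0740469 ] [0.60054544 0.22885634 0.08298834]
0.06 991 [0.56609284 0.14444946 0.06670364] [0.47374915 0.09268561 0.0600679 ] [0.63438952 0.21689091 0.06998638]
[ 0.48187583 -0.36800148  0.028     ] [0.57360837 0.1139561  0.1       ]
```

View pics/crop.png

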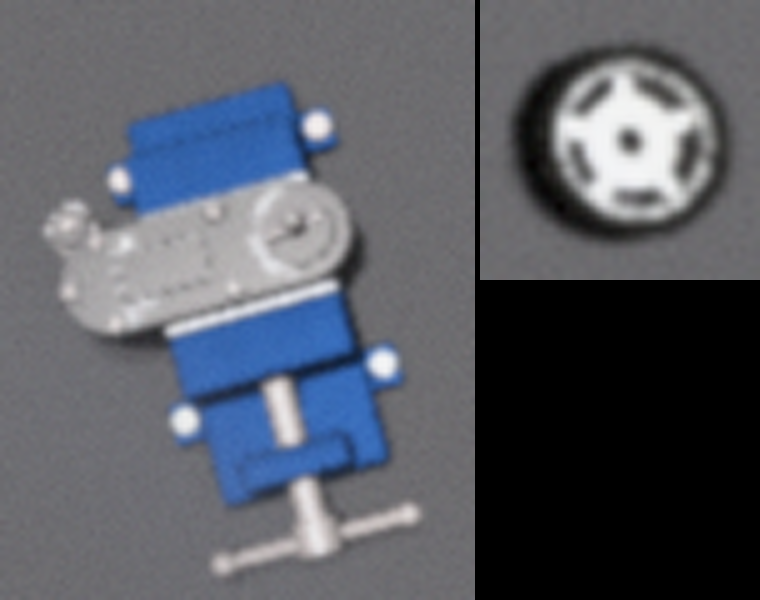

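The crop confirms it: black ribbed tyre, five-spoke grey hub, bore at about (464,286). The shaft tip is at about (254,244). Now I go above the wheel.

>>> play_rows(increments=[[[318,-33,90],[0,0,0],0],[[318,-33,90],[0,0,0],0],[[318,-33,90],[0,0,0],0],[[318,-33,90],[0,0,0],0],[[318,-33,90],[0,0,0],0],[[318,-33,90],[0,0,0],0],[[318,-33,90],[0,0,0],0],[[318,-33,90],[0,0,0],0],[[318,-33,90],[0,0,0],0],[[318,-33,90],[0,0,0],0],[[318,-33,90],[0,0,0],0],[[318,-33,90],[0,0,0],0]])

```text
time: 1.3
ee_pos: [0.4805, -0.3707, 0.1608]
tcp_rot: [180.0, -0.0, 20.8]
wrist_force: [-0.9, 0.7, 0.1]
opening: 0.0855
grasp_force: 0.0
```

```bash
cat >> h.py <<'E'
from scipy.spatial.transform import Rotation as Ro
def pose(o): return Ro.from_euler('xyz',o['tcp_rot'],degrees=True).as_matrix(), np.array(o['ee_pos'])
def wcam(o,uv,z):
    """fisheye pixels -> world points on plane z"""
    c=calibration('wrist'); f,cx,cy=K(c); H=np.array(c['hand_eye']); R,p=pose(o)
    uv=np.atleast_2d(uv).astype(float); x=uv[:,0]-cx; y=uv[:,1]-cy; r=np.hypot(x,y)+1e-9; th=r/f
    dc=np.stack([np.sin(th)*x/r,np.sin(th)*y/r,np.cos(th)],1)
    d=dc@H[:3,:3].T@R.T; o0=R@H[:3,3]+p
    return o0+d*((z-o0[2])/d[:,2])[:,None]
E
python3 - <<'E'
from h import *
o=telemetry.get_obs(); p,d=camera('wrist'); cv2.imwrite('pics/w1.png',p[:,:,::-1]); np.save('w1.npy',d)
import pickle; pickle.dump(o,open('w1.pkl','wb'))
print(o['ee_pos'],o['tcp_rot'],o['q'],o['wrist_force'])
E
```

```text
[ 0.48050488 -0.37074401  0.16083322] [ 1.79959775e+02 -2.19363934e-02  2.07631869e+01] [-3.76517213e+01  1.18858466e+01  7.90982853e+00  8.59782260e+01
 -2.38170158e-03  1.21585099e+02] [-0.94517352  0.65680773  0.08900752]
```

View pics/w1.png

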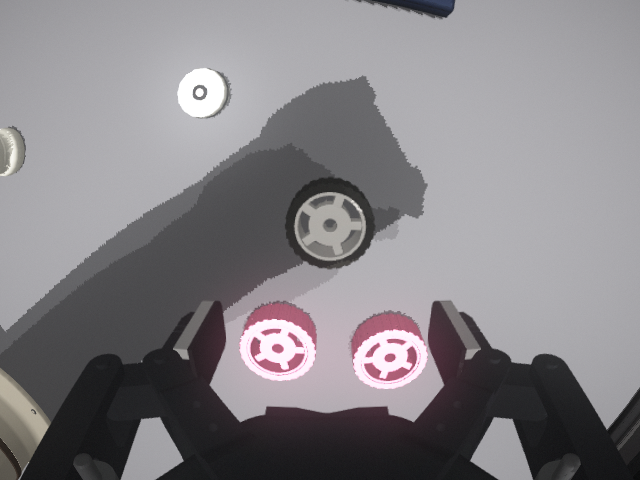

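The wrist view shows the black wheel, its bore at about (330,225). The pink pair (278,348) and (389,358) lie behind it, and the castor is at (203,93).

```bash
python3 - <<'E'
from h import *; import pickle
o=pickle.load(open('w1.pkl','rb')); im=cv2.imread('pics/w1.png'); g=cv2.cvtColor(im,6)
m=np.zeros((480,640),np.uint8); cv2.circle(m,(330,225),42,255,-1); m=((g>90)&(m>0)).astype(np.uint8)
n,l,s,c=cv2.connectedComponentsWithStats(m); i=l[215,330] or 1+np.argmax(s[1:,4]); i=1+np.argmax(s[1:,4])
ys,xs=np.where(l==i); h=cv2.convexHull(np.stack([xs,ys],1).astype(np.float32)); print(s[i],cv2.fitEllipse(h))
e=cv2.fitEllipse(h)[0]
for px in (e,(330,225)):
    w=wcam(o,[px],.027)[0]; R,p=pose(o); print(w,(R.T@(w-p))*1000)
E
```

```text
[ 294  192   72   69 3473] ((329.61480712890625, 225.96473693847656), (68.92322540283203, 71.88795471191406), 87.3628158569336)
[ 0.4836058  -0.37270713  0.027     ] [  2.15235349   2.84096113 133.83608227]
[ 0.48438537 -0.37270782  0.027     ] [  2.88104993   3.11796062 133.83655573]
```

>>> play_rows(increments=[[[2.5,3,40],[0,0,0],0],[[2.5,3,80],[0,0,0],0],[[2.5,3,110],[0,0,0],0],[[2.5,3,130],[0,0,0],0],[[2.5,3,138],[0,0,0],0],[[2.5,3,138],[0,0,0],0],[[2.5,3,138],[0,0,0],0.6],[[2.5,3,138],[0,0,0],0.6],[[2.5,3,138],[0,0,0],0.6],[[2.5,3,138],[0,0,0],0.6],[[2.5,3,138],[0,0,0],0.6],[[2.5,3,138],[0,0,0],0.6],[[2.5,3,138],[0,0,0],0.6]], grip_force=40)

```text
time: 2.65
ee_pos: [0.4854, -0.3727, 0.0243]
tcp_rot: [179.8, -0.1, 20.8]
wrist_force: [-0.5, -0.9, 6.5]
opening: 0.0625
grasp_force: 44.7
```

>>> play_rows(increments=[[[0,0,-10],[0,0,0],0.6],[[0,0,-40],[0,0,0],0.6],[[0,0,-80],[0,0,0],0.6],[[0,0,-120],[0,0,0],0.6],[[0,0,-155],[0,0,0],0.6],[[18,-42,-155],[0,0,0],0.6],[[36,-84,-155],[0,0,0],0.6],[[54,-126,-155],[0,0,0],0.6],[[72,-168,-155],[0,0,0],0.6],[[90,-210,-155],[0,0,0],0.6],[[108,-252,-155],[0,0,0],0.6],[[126,-294,-155],[0,0,0],0.6],[[144,-336,-155],[0,0,0],0.6],[[162,-378,-155],[0,0,0],0.6],[[180,-410,-155],[0,0,0],0.6],[[187,-424,-155],[0,0,0],0.6],[[187,-424,-155],[0,0,0],0.6],[[187,-424,-155],[0,0,0],0.6],[[187,-424,-155],[0,0,0],0.6],[[187,-424,-155],[0,0,0],0.6]])

```text
time: 4.65
ee_pos: [0.5085, 0.0897, 0.1774]
tcp_rot: [180.0, -0.0, 20.7]
wrist_force: [0.3, -0.4, -0.9]
opening: 0.0624
grasp_force: 44.2
```

```bash
python3 - <<'E'
from h import *
o=telemetry.get_obs(); p,d=camera('wrist'); cv2.imwrite('pics/w2.png',p[:,:,::-1]); np.save('w2.npy',d)
import pickle; pickle.dump(o,open('w2.pkl','wb'))
print(o['ee_pos'],o['tcp_rot'],o['q'],o['wrist_force'])
E
```

```text
[0.50846389 0.08969031 0.17744439] [ 1.79991869e+02 -2.35678856e-03  2.07427370e+01] [ 1.00076496e+01 -5.06235032e-01 -3.64262900e+00  8.68597759e+01
 -7.54966501e-03  1.69264913e+02] [ 0.26633493 -0.35621823 -0.93125266]
```

View pics/w2.png

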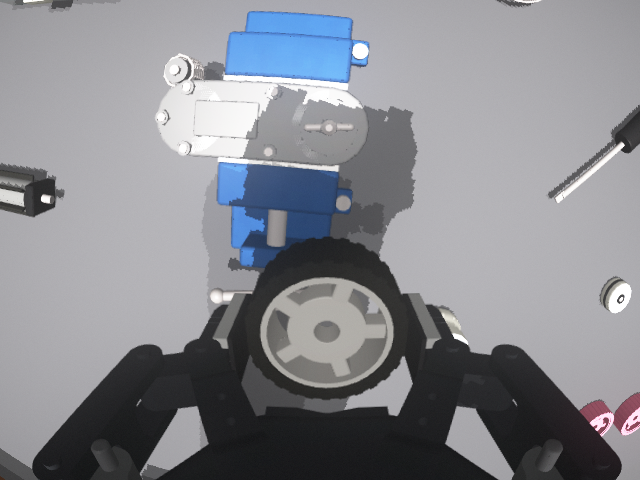

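Shaft tip at (330,127), pin ends at about (306,127) and (352,126). Held wheel bore at about (326,331), gripped level.

```bash
python3 - <<'E'
from h import *; import pickle
o=pickle.load(open('w2.pkl','rb')); R,p=pose(o); im=cv2.imread('pics/w2.png')
d=np.load('w2.npy'); 
def pr(n,uv,z):
    w=wcam(o,[uv],z)[0]; print(n,w,((w-p)@R*1000).round(1))
pr('tip',(330,127),.109); pr('pinmid',(329,126.7),.091)
pr('pinL',(306,127),.091); pr('pinR',(352,126),.091)
pr('bore',(326,331),.176)
g=cv2.cvtColor(im,6); m=np.zeros((480,640),np.uint8); cv2.ellipse(m,(327,331),(70,64),0,0,360,255,-1)
m=((g>80)&(m>0)).astype(np.uint8); n,l,s,c=cv2.connectedComponentsWithStats(m); i=1+np.argmax(s[1:,4])
ys,xs=np.where(l==i); e=cv2.fitEllipse(cv2.convexHull(np.stack([xs,ys],1).astype(np.float32))); print(e); pr('rim',e[0],.178)
a=im[97:157,290:370]; b=im[300:360,286:366]
cv2.imwrite('pics/w2c.png',cv2.resize(np.hstack([a,b]),None,fx=5,fy=5,interpolation=2))
E
```

```text
tip [0.57899098 0.11382162 0.109     ] [74.5  2.4 68.4]
pinmid [0.57863255 0.11411408 0.091     ] [74.3  2.  86.4]
pinL [0.57396708 0.12611636 0.091     ] [ 74.2 -10.9  86.4]
pinR [0.58365677 0.10224218 0.091     ] [74.8 14.9 86.4]
bore [0.50672304 0.08853345 0.176     ] [-2.   0.5  1.4]
((326.4942626953125, 331.9692077636719), (111.22367858886719, 134.04373168945312), 89.71980285644531)
rim [0.50756777 0.08864224 0.178     ] [-1.2  0.7 -0.6]
```

View pics/w2c.png

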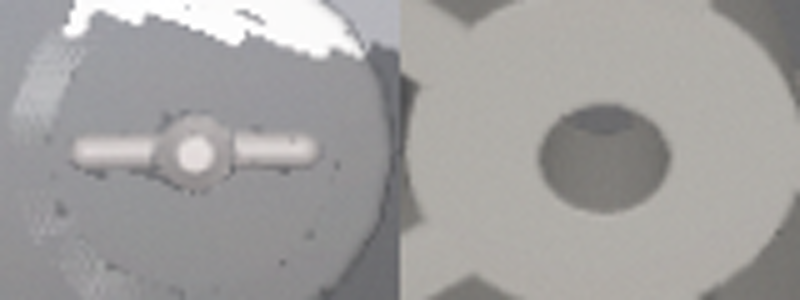

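>>> play_rows(increments=[[[40,0,0],[0,0,0],0.6],[[70,1,0],[0,0,0],0.6],[[76,1,0],[0,0,0],0.6],[[76,1,20],[0,0,0],0.6],[[76,1,38],[0,0,0],0.6],[[76,1,38],[0,0,0],0.6],[[76,1,42],[0,0,0],0.6],[[76,1,46],[0,0,0],0.6],[[76,1,48],[0,0,0],0.6],[[76,1,48],[0,0,0],0.6]])

```text
time: 5.7
ee_pos: [0.5798, 0.1169, 0.1295]
tcp_rot: [180.0, -0.0, 20.8]
wrist_force: [0.7, 0.4, 0.8]
opening: 0.0626
grasp_force: 44.1
```

```bash
python3 - <<'E'
from h import *
o=telemetry.get_obs(); p,d=camera('wrist'); cv2.imwrite('pics/w3.png',p[:,:,::-1])
import pickle; pickle.dump(o,open('w3.pkl','wb'))
print(o['ee_pos'],o['tcp_rot'],o['wrist_force'],o['torque'])
cv2.imwrite('pics/w3c.png',cv2.resize(p[295:375,277:377,::-1],None,fx=6,fy=6,interpolation=2))
E
```

```text
[0.57983408 0.11691407 0.12953969] [ 1.79997118e+02 -1.88062720e-02  2.08378485e+01] [0.68966451 0.42334162 0.7863444 ] [ 0.02129147 -0.00798966 -0.03426412]
```

View pics/w3c.png

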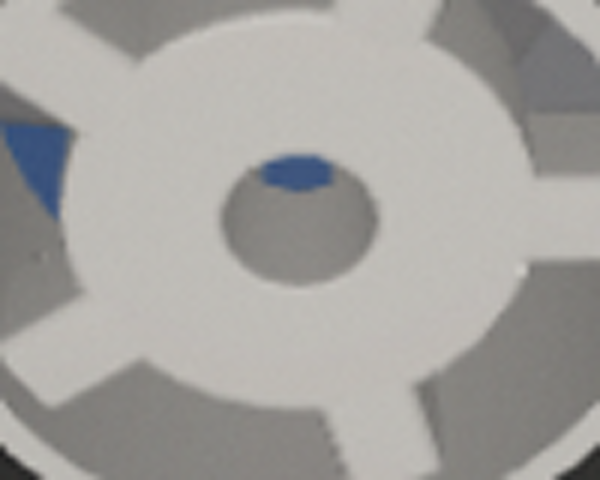

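The bore is clear, with only blue vice jaw seen obliquely through it, and there is no contact yet. I go down gently.

>>> play_rows(increments=[[[0,0,2],[0,0,0],0.6],[[0,0,4],[0,0,0],0.6],[[0,0,6],[0,0,0],0.6],[[0,0,7],[0,0,0],0.6],[[0,0,8],[0,0,0],0.6],[[0,0,8],[0,0,0],0.6]])

```text
time: 6.35
ee_pos: [0.5798, 0.1169, 0.1211]
tcp_rot: [-180.0, 0.0, 20.8]
wrist_force: [0.1, -0.8, -0.8]
opening: 0.0626
grasp_force: 44.1
```

>>> play_rows(increments=[[[0,0,1],[0,0,0],0.6],[[0,0,2],[0,0,0],0.6],[[0,0,3],[0,0,0],0.6],[[0,0,3.5],[0,0,0],0.6],[[0,0,3.5],[0,0,0],0.6]])

```text
time: 6.85
ee_pos: [0.5799, 0.1169, 0.1177]
tcp_rot: [180.0, 0.0, 20.8]
wrist_force: [-0.2, 0.0, -1.4]
opening: 0.0621
grasp_force: 44.2
```

>>> play_rows(increments=[[[0,0,0.5],[0,0,0],0.6],[[0,0,1],[0,0,0],0.6],[[0,0,1],[0,0,0],0.6]])

```text
time: 7.15
ee_pos: [0.5799, 0.1169, 0.1168]
tcp_rot: [180.0, -0.0, 20.8]
wrist_force: [0.9, -1.7, -1.5]
opening: 0.0623
grasp_force: 44.2
```

>>> play_rows(increments=[[[0,0,0.5],[0,0,0],0.6],[[0,0,0.5],[0,0,0],0.6]])

```text
time: 7.35
ee_pos: [0.5799, 0.1169, 0.1163]
tcp_rot: [180.0, -0.0, 20.8]
wrist_force: [0.5, -2.1, -0.9]
opening: 0.0624
grasp_force: 44.2
```

>>> play_rows(increments=[[[0,0,0.5],[0,0,0],0.6],[[0,0,0.5],[0,0,0],0.6]])

```text
time: 7.55
ee_pos: [0.5799, 0.1169, 0.1158]
tcp_rot: [180.0, -0.0, 20.8]
wrist_force: [0.9, -2.1, 0.7]
opening: 0.0624
grasp_force: 44.2
```

>>> play_rows(increments=[[[0,0,0.5],[0,0,0],0.6],[[0,0,0.5],[0,0,0],0.6]])

```text
time: 7.75
ee_pos: [0.5798, 0.1169, 0.1153]
tcp_rot: [180.0, -0.0, 20.8]
wrist_force: [1.2, -2.5, 0.7]
opening: 0.0627
grasp_force: 44.3
```

>>> play_rows(increments=[[[-0.2,0.6,0.3],[0,0,0],0.6],[[-0.2,0.6,0.5],[0,0,0],0.6],[[-0.2,0.6,0.5],[0,0,0],0.6]])

```text
time: 8.05
ee_pos: [0.5796, 0.1165, 0.1145]
tcp_rot: [-180.0, 0.0, 20.9]
wrist_force: [0.5, 0.4, -0.7]
opening: 0.0622
grasp_force: 44.2
```

>>> play_rows(increments=[[[0,0,0.5],[0,0,0],0.6],[[0,0,0.5],[0,0,0],0.6]])

```text
time: 8.25
ee_pos: [0.5798, 0.1164, 0.1142]
tcp_rot: [-180.0, 0.0, 20.8]
wrist_force: [0.3, -1.3, -1.6]
opening: 0.0626
grasp_force: 44.2
```

>>> play_rows(increments=[[[0,0,0.5],[0,0,0],0.6],[[0,0,0.5],[0,0,0],0.6]])

```text
time: 8.45
ee_pos: [0.5798, 0.1164, 0.1137]
tcp_rot: [-180.0, 0.0, 20.8]
wrist_force: [-1.1, -0.3, -1.0]
opening: 0.0624
grasp_force: 44.2
```

>>> play_rows(increments=[[[0,0,0.5],[0,0,0],0.6],[[0,0,0.5],[0,0,0],0.6]])

```text
time: 8.65
ee_pos: [0.5798, 0.1163, 0.1132]
tcp_rot: [-180.0, 0.0, 20.8]
wrist_force: [0.4, 0.3, -0.6]
opening: 0.0621
grasp_force: 44.2
```

>>> play_rows(increments=[[[0,0,0.5],[0,0,0],0.6],[[0,0,0.5],[0,0,0],0.6]])

```text
time: 8.85
ee_pos: [0.5798, 0.1164, 0.1127]
tcp_rot: [-180.0, 0.0, 20.8]
wrist_force: [-0.0, -1.0, -0.4]
opening: 0.0622
grasp_force: 44.2
```

```bash
cat >> h.py <<'E'
def wz(o,d,uv):
    c=calibration('wrist'); f,cx,cy=K(c); H=np.array(c['hand_eye']); R,p=pose(o)
    uv=np.atleast_2d(uv).astype(float); x=uv[:,0]-cx; y=uv[:,1]-cy; r=np.hypot(x,y)+1e-9; th=r/f
    dc=np.stack([np.sin(th)*x/r,np.sin(th)*y/r,np.cos(th)],1); dep=d[uv[:,1].astype(int),uv[:,0].astype(int)]
    return (dc/dc[:,2:]*dep[:,None])@H[:3,:3].T@R.T+R@H[:3,3]+p
E
python3 - <<'E'
from h import *; import pickle
o=pickle.load(open('w2.pkl','rb')); d=np.load('w2.npy')
pts=[(u,v) for u in range(305,350,3) for v in (312,314,348,350)]
print('w2 hubtop-tcp',np.median(wz(o,d,pts)[:,2])-o['ee_pos'][2], 'tip', wz(o,d,[(329,128),(318,127),(345,135)])[:,2])
o=telemetry.get_obs(); p,d=camera('wrist'); cv2.imwrite('pics/w4.png',p[:,:,::-1]); np.save('w4.npy',d)
print('now',np.median(wz(o,d,pts)[:,2])-o['ee_pos'][2], 'bore',wz(o,d,[(327,y) for y in range(322,344,3)])[:,2])
cv2.imwrite('pics/w4c.png',cv2.resize(p[295:375,277:377,::-1],None,fx=6,fy=6,interpolation=2))
E
```

```text
w2 hubtop-tcp -0.0005140132355229143 tip [0.10962477 0.09397561 0.08653244]
now -0.0006231515294888995 bore [0.10801742 0.11043965 0.1098693  0.10995249 0.10544691 0.10834928
 0.11122989 0.11289058]
```

View pics/w4c.png

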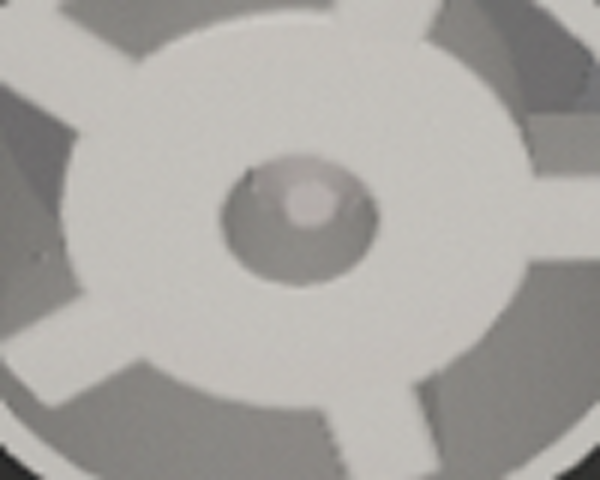

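The tip is inside the bore (at about (311,203) in the crop, slightly right of centre) and the hub is already below the riding height, so the slots seem to have met the pin. I nudge sideways and continue down lightly.

>>> play_rows(increments=[[[0,0.4,0.5],[0,0,0],0.6],[[0,0.4,1],[0,0,0],0.6],[[0,0.4,1],[0,0,0],0.6]])

```text
time: 9.2
ee_pos: [0.58, 0.1159, 0.1117]
tcp_rot: [-180.0, 0.0, 20.8]
wrist_force: [0.7, -0.4, -1.0]
opening: 0.0624
grasp_force: 44.2
```

>>> play_rows(increments=[[[0,0,0.5],[0,0,0],0.6],[[0,0,1],[0,0,0],0.6],[[0,0,1],[0,0,0],0.6]])

```text
time: 9.5
ee_pos: [0.58, 0.1159, 0.1107]
tcp_rot: [-180.0, 0.0, 20.8]
wrist_force: [-0.3, 0.6, 0.1]
opening: 0.0626
grasp_force: 44.2
```

>>> play_rows(increments=[[[0,0,0.5],[0,0,0],0.6],[[0,0,1],[0,0,0],0.6],[[0,0,1],[0,0,0],0.6]])

```text
time: 9.8
ee_pos: [0.58, 0.116, 0.1097]
tcp_rot: [-180.0, 0.0, 20.8]
wrist_force: [-0.5, 0.3, -1.0]
opening: 0.0627
grasp_force: 44.2
```

>>> play_rows(increments=[[[0,0,0.5],[0,0,0],0.6],[[0,0,0.5],[0,0,0],0.6]])

```text
time: 10.0
ee_pos: [0.58, 0.116, 0.1092]
tcp_rot: [-180.0, 0.0, 20.8]
wrist_force: [0.2, -1.0, -0.7]
opening: 0.0622
grasp_force: 44.2
```

>>> play_rows(increments=[[[0,0,0.5],[0,0,0],0.6],[[0,0,0.5],[0,0,0],0.6]])

```text
time: 10.2
ee_pos: [0.58, 0.116, 0.1087]
tcp_rot: [-180.0, 0.0, 20.8]
wrist_force: [-0.6, 0.0, -0.3]
opening: 0.0623
grasp_force: 44.2
```

>>> play_rows(increments=[[[0,0,0.4],[0,0,0],0.6],[[0,0,0.4],[0,0,0],0.6]])

```text
time: 10.4
ee_pos: [0.58, 0.116, 0.1084]
tcp_rot: [-180.0, -0.0, 20.8]
wrist_force: [-0.4, -1.1, -1.1]
opening: 0.0623
grasp_force: 44.2
```

>>> play_rows(increments=[[[0,0,0.4],[0,0,0],0.6],[[0,0,0.4],[0,0,0],0.6]])

```text
time: 10.6
ee_pos: [0.58, 0.116, 0.1083]
tcp_rot: [180.0, -0.0, 20.8]
wrist_force: [-1.6, -0.2, 2.8]
opening: 0.0622
grasp_force: 44.5
```

>>> play_rows(increments=[[[0,0,0.4],[0,0,0],0.6],[[0,0,0.4],[0,0,0],0.6]])

```text
time: 10.8
ee_pos: [0.58, 0.116, 0.1083]
tcp_rot: [180.0, -0.0, 20.8]
wrist_force: [-2.8, -0.5, 5.1]
opening: 0.0623
grasp_force: 44.9
```

Contact came at exactly the computed home height (TCP z 0.1083) with about 5 N. I ease the press and turn, about the shaft axis.

>>> play_rows(increments=[[[0,0,-0.5],[0,0,0],0.6],[[-0.1,-0.15,-0.5],[0,0,-5],0.6],[[-0.15,-0.3,-0.5],[0,0,-10],0.6],[[-0.25,-0.45,-0.5],[0,0,-15],0.6],[[-0.35,-0.55,-0.5],[0,0,-20],0.6],[[-0.45,-0.7,-0.5],[0,0,-25],0.6],[[-0.6,-0.8,-0.5],[0,0,-30],0.6],[[-0.6,-0.8,-0.5],[0,0,-30],0.6]])

```text
time: 11.6
ee_pos: [0.5794, 0.1166, 0.1083]
tcp_rot: [180.0, -0.0, 50.9]
wrist_force: [0.5, 0.4, 2.8]
opening: 0.0621
grasp_force: 44.5
```

>>> play_rows(increments=[[[-0.1,-0.15,0],[0,0,-5],0.6],[[-0.15,-0.3,0],[0,0,-10],0.6],[[-0.25,-0.45,0],[0,0,-15],0.6],[[-0.35,-0.55,0],[0,0,-20],0.6],[[-0.45,-0.7,0],[0,0,-25],0.6],[[-0.6,-0.8,0],[0,0,-30],0.6],[[-0.6,-0.8,0],[0,0,-30],0.6]])

```text
time: 12.3
ee_pos: [0.5784, 0.1169, 0.1083]
tcp_rot: [180.0, -0.0, 80.8]
wrist_force: [0.3, 2.5, 2.4]
opening: 0.0625
grasp_force: 44.5
```

>>> play_rows(increments=[[[-0.1,-0.15,0],[0,0,-5],0.6],[[-0.15,-0.3,0],[0,0,-10],0.6],[[-0.25,-0.45,0],[0,0,-15],0.6],[[-0.35,-0.55,0],[0,0,-20],0.6],[[-0.45,-0.7,0],[0,0,-25],0.6],[[-0.6,-0.8,0],[0,0,-30],0.6],[[-0.7,-0.9,0],[0,0,-34],0.6],[[-0.7,-0.9,0],[0,0,-34],0.6]])

```text
time: 13.1
ee_pos: [0.5773, 0.1165, 0.1083]
tcp_rot: [179.9, -0.0, 114.7]
wrist_force: [-0.0, 3.6, 2.0]
opening: 0.0625
grasp_force: 44.5
```

```bash
python3 - <<'E'
from h import *
o=telemetry.get_obs(); print({k:np.round(o[k],3) for k in o})
E
```

```text
{'time': np.float64(13.1), 'q': array([ 1.1386e+01,  9.8090e+00, -2.8200e-01,  7.9866e+01,  5.4000e-02,
        7.6684e+01]), 'qd': array([-0.049, -0.03 ,  0.026,  0.025,  0.036,  3.831]), 'joint_efforts': array([ -2.455, -55.827,  44.708,   0.506,  -1.191,  -1.11 ]), 'ee_pos': array([0.577, 0.117, 0.108]), 'tcp_rot': array([ 1.79945e+02, -4.20000e-02,  1.14702e+02]), 'wrist_force': array([-0.036,  3.634,  2.025]), 'torque': array([ 0.908, -0.104, -0.093]), 'grasp_force': np.float64(44.541), 'opening': np.float64(0.062)}
```

>>> play_rows(increments=[[[-0.1,-0.15,0],[0,0,-4],0.6],[[-0.1,-0.15,0],[0,0,-4],0.6],[[-0.1,-0.15,0],[0,0,-4],0],[[-0.1,-0.15,0],[0,0,-4],0],[[-0.1,-0.15,0],[0,0,-4],0],[[-0.1,-0.15,0],[0,0,-4],0],[[-0.1,-0.15,0],[0,0,-4],0]])

```text
time: 13.8
ee_pos: [0.577, 0.1157, 0.108]
tcp_rot: [-180.0, 0.0, 118.8]
wrist_force: [1.0, 0.2, -0.2]
opening: 0.0853
grasp_force: 0.0
```

>>> play_rows(increments=[[[0,0,-10],[0,0,0],0],[[0,0,-30],[0,0,0],0],[[0,0,-60],[0,0,0],0],[[0,0,-90],[0,0,0],0],[[0,0,-100],[0,0,0],0],[[0,0,-100],[0,0,0],0],[[0,0,-100],[0,0,0],0]])

```text
time: 14.5
ee_pos: [0.5769, 0.1158, 0.2072]
tcp_rot: [-180.0, -0.0, 118.8]
wrist_force: [0.3, 0.3, -0.5]
opening: 0.0854
grasp_force: 0.0
```

```bash
python3 - <<'E'
from h import *
o=telemetry.get_obs(); p,d=camera('wrist'); cv2.imwrite('pics/w5.png',p[:,:,::-1]); np.save('w5.npy',d)
import pickle; pickle.dump(o,open('w5.pkl','wb')); print(o['ee_pos'],o['tcp_rot'],o['opening'],o['wrist_force'])
E
```

```text
[0.57692921 0.1157989  0.20722755] [-1.79955083e+02 -1.27205265e-02  1.18838153e+02] 0.08538425219039501 [ 0.34333866  0.30128523 -0.48527595]
```

View pics/w5.png

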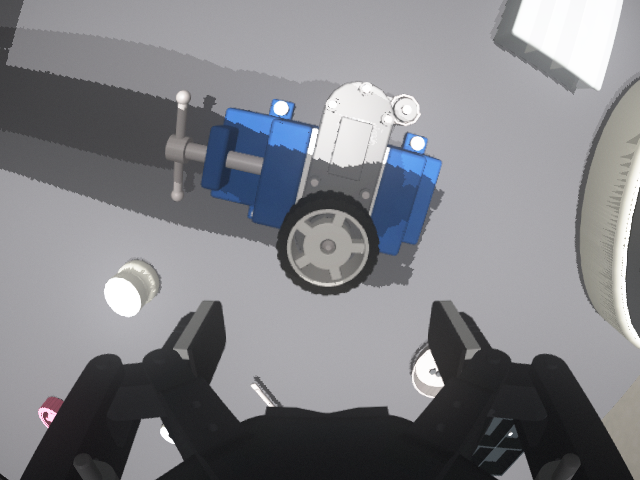

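The wheel sits on the module, bore at about (328,246), gripper clear and open. I check its height, and the spoke angle for slip in the grip.

```bash
python3 - <<'E'
from h import *; import pickle
def ana(k,c,z,r):
    o=pickle.load(open(k+'.pkl','rb')); im=cv2.cvtColor(cv2.imread(f'pics/{k}.png'),6).astype(float); R,p=pose(o)
    v,u=np.mgrid[c[1]-80:c[1]+80,c[0]-80:c[0]+80]; uv=np.stack([u.ravel(),v.ravel()],1)
    W=wcam(o,uv,z); C=wcam(o,[c],z)[0]; D=(W-C)@R; rr=np.hypot(D[:,0],D[:,1])*1000; a=np.arctan2(D[:,1],D[:,0])
    m=(rr>14)&(rr<17); g=im[np.clip(uv[m,1],0,479),uv[m,0]]; g-=g.mean()
    # 5-fold phase in tool frame
    print(k,'phase5',np.degrees(np.angle(np.sum(g*np.exp(1j*5*a[m]))))/5, 'abs',abs(np.mean(g*np.exp(5j*a[m]))),'C',C)
ana('w2',(327,331),.176,0); ana('w5',(328,246),.107,0)
o=pickle.load(open('w5.pkl','rb')); d=np.load('w5.npy')
ring=lambda r:[(328+r*np.cos(t),246+r*np.sin(t)) for t in np.linspace(0,6.28,40)]
print('hub',np.median(wz(o,d,ring(14))[:,2]),'tyre',np.median(wz(o,d,ring(46))[:,2]),'tip',wz(o,d,[(328,246),(327,245),(329,246),(328,244)])[:,2])
for t in range(0,360,90):
    x=[(328+14*np.cos(np.radians(t+e)),246+14*np.sin(np.radians(t+e))) for e in range(-20,21,5)]; print(t,np.median(wz(o,d,x)[:,2]))
E
```

```text
w2 phase5 19.036352519751336 abs 6.165698719531565 C [0.5060373  0.08855862 0.176     ]
w5 phase5 20.651543435538137 abs 6.209340238390275 C [0.57853897 0.11464873 0.107     ]
hub 0.10776845727168793 tyre 0.11287620142927295 tip [0.10913937 0.10982072 0.11001397 0.11003658]
0 0.10794037710624937
90 0.10805196373722273
180 0.10764533698097417
270 0.107675025218813
```

Hub top is 2 mm below the tip, level, so the wheel is fully home. The spokes show no slip in the grip, so the wheel turned about 98°.

```bash
python3 -c "
from h import *
print(workorder.job_done())"
```

```text
the job is handed in; nothing more can be done
None
```

The drive wheel is on the shaft and fully home on the collar, pressed with about 5 N at most and turned about 98° once seated; it is released, and the job was handed in at about 15 s. The slots happened to line up with the pin, so no searching turn was needed. I couldn't read the drive encoder, so the gears turning with the wheel is inferred from its seating and from the spokes showing no slip in the grip.

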